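Back off the ratchet lens clamp

TASK

Open the lens clamp fully, ready for the next lens: lift the pawl out of the ratchet wheel and lay it right back so that it stays up, then wind the wheel backwards (anticlockwise seen from above) by its crank until you feel the jaw bear on its rubber stop: stop as soon as it bears, do not press it hard. Then lower the pawl gently, without dropping it, back onto the wheel; if it rides on a tooth, wind forwards (clockwise) only until it drops fully down between two teeth, and let go. Never force the wheel back against the pawl, move the jaw only with the crank, and leave the tray, bottle and screwdriver where they are.

Things in the scene. Friction and masses are not known exactly. Their poses are not given: they have to be found in the camera images.
- clamp: Ratchet lens clamp, fixed to the bench: grey plate 190 x 425 x 12 mm, white housing on it (x -92 to 92, y -115 to 100, top z 50 mm). Origin: on the bench under the wheel's axis; z up; y runs from the wheel along the jaw slide to the fixed jaw (y 262 to 290, 75 mm high). All clamp coordinates below are in this frame, in mm. The wheel lies on top of the housing, the pawl on its -x side.
- wheel_hub (a point): Wheel axis, at z 83 (hub top). Steel disc, radius 82, with 16 saw teeth on its upper face at radius 56 to 82: pitch 0.393 rad, flat roots 10 mm long at z 62, crests at z 70. Steady drag of about 0.08 N m; it stays where it is left. With the pawl down it turns forwards (clockwise), the pawl clicking over the teeth, and is blocked backwards.
- ratchet_wheel (a joint): Wheel angle (rad): grows anticlockwise seen from above, which is backwards and opens the jaw by 18 mm per rad. Between 0 and 0.9 at the start; the jaw meets its stop at about 2.0, give or take 0.25.
- crank_top (a point): Centre of the top of the crank grip: upright black round handle, 18 mm across, 46 mm tall (z 79 to 125), at radius 55 on a flat arm (top z 79) fixed to the wheel. The grip spins freely on its pin. At wheel angle 0 it stands at -75 degrees from the clamp's x axis.
- pawl (a joint): Pawl angle (rad): 0 when fully down between two teeth, up to about 0.1 when riding on a tooth, grows as it is lifted, 1.9 when laid right back. It swings easily and falls by its weight (about 0.12 kg); beyond about 1.4 it falls back and stays up.
- pawl_pivot (a point): Middle of the pawl's level pivot, at x -70, y -80, z 79, along the clamp's x, between two bracket cheeks (30 mm wide over all, up to z 89). The pawl is a dark steel bar 12 mm wide, 10 thick, lying along +y; its nose, 80 mm from the pivot, is 6 mm thick and reaches 17 mm below the bar's middle.
- pawl_tab (a point): Centre of the top of the pawl's lifting tab: upright, 12 mm (clamp's x) by 10 mm (y), standing over the nose 36 mm above the bar; 80 mm from the pivot along the bar and 41 mm above it, so at z 120 when the pawl is down. It can be pinched across x; it turns with the pawl.
- jaw_heel (a point): Point in the rear face of the sliding jaw that meets the stop, at x 20, z 40, and y = 148 minus 18 per rad of wheel angle. The jaw is an aluminium block 80 x 40 x 45 mm (top z 75), geared to the wheel.
- stop_screw (a point): Where the stop's screw leaves the housing, x 20, y 100, z 40. On it sits a round rubber pad 18 mm across, its face at y 112, but screwed in or out by up to 4 mm (not measured). The pad yields about 1 mm per 12 N; 1 N along the path of the crank grip, beyond the drag (1.5 N there), presses the jaw on it with 3 N.
- lens_tray: Bystander: shallow grey tray 100 x 170 x 25 mm with two lens blanks. Origin under its centre.
- cleaner: Bystander: small white bottle, 52 mm across, 120 mm tall. Origin under its centre.
- screwdriver: Bystander: screwdriver 160 mm long lying on the bench along its x. Origin under its middle.

How it is judged:
By the outcome, as a careful person would: the job done as asked, in the order asked, and still so for the second after the job is handed in, with the robot touching nothing.
It also fails if it takes over 72 s, if anything falls off the work surface, if the arm or the gripper's body presses on something with over 40 N, if the wrist force passes 120 N, or if a joint passes its speed limit or range.

ROBOT

A 6-joint arm with a two-finger parallel gripper is mounted at the origin on the work surface. World frame = base frame: x ahead of the robot, y to its left, z up, the work surface at z = 0. Lengths are in m, angles in degrees, forces in N, time in s.
With the tool pointing down it reaches from about 0.35 to 0.725 m from the base axis. Payload 6 kg.
Tool frame: the origin (TCP) lies where the fingers leave the gripper's body, on its centre line; the fingertips stand 73 mm ahead of it and the grasp point (between the pads) lies 54 mm ahead of it (ctrl.finger_overhang is the distance from the TCP to the fingertips, in m); z points along the fingers, y is the line along which they close (so a half turn about z gives the same grasp; the last joint's range is limited). The gripper opens to 85 mm and grips with 20 to 120 N. Pads are 22 mm wide; open, the fingers measure 114 mm over their backs; the gripper's body (76 mm by 85 mm) begins 54 mm behind the grasp point. The pads swing forward as they close: fully open they stand 13 mm farther back than shut.
Start: joints at [96.354, 2.303, 4.859, 0, -92.561, -19.12], TCP at [0.133, 0.585, 0.304] pointing down, gripper open.
Joint ranges: [-146.85, 146.85], [-73.84, 115.35], [-62.03, 85.46], [-188.31, 113.3], [-161.28, -10.13], [-171.36, 171.36]. Speed limits (degrees/s): [147.25, 147.25, 172.46, 180, 180, 180].

INTERFACE

Orientations are given as [roll, pitch, yaw] about the fixed x, y, z axes, in that order (R = Rz(yaw) Ry(pitch) Rx(roll)).
In Python, from bench import ctrl, get_image, camera_model gives the robot as it stands.
- The arm moves only by the shell command python3 -m pendant 'ROWS'. ROWS is JSON, one flat list of numbers, 7 for each row, row after row: the shift along the tool's x, y, z as a fraction of full scale, then the turn, a rotation vector about the tool's x, y, z as a fraction of full scale, then the gripper command: -1 is shut, 1 is fully open, values between are in proportion. A call has exactly 8 rows; each row shifts and turns the commanded pose from where the row before left it, along the tool's axes as they then stand; what a row does not reach is not made up. Full scale, the value 1, is 0.4 m for a shift and 360 degrees for a turn. A row lasts 1/10 s, in which the tool goes at most 50 mm and 8.59 degrees, less where a joint would pass 70% of its speed; a pose out of reach is approached as far as the arm can. A call with a number of a shift or a turn outside -1 to 1 is refused whole. A call with a gripper value outside its range is refused whole. The fingers move at their own pace and stop on an object; the grip force is fixed at half the most. Time passes only in rows, so rows that do not move let the fingers close, or fill a call up. It gives the time, the measured TCP pose, the force, the opening and the grip force at its end, in the units of the state.
- ctrl.observe(): the state, without advancing time (a new reading comes with each control period).
- get_image(name): name is "side" or "top"; returns the picture (480x640x3 uint8, red, green, blue); there is no depth.
- camera_model(name): a dict with "mtx" (3x3 intrinsics, pixels), "dist_coeffs" ([k1, k2, p1, p2, k3] as OpenCV has them; the pictures are not rectified), "R" (3x3) and "t" (3): a world point X has camera coordinates R X + t. Camera axes: x right, y down, z forward; pixel columns grow to the right and rows downward; lengths in m; the calibration is good to about 2 mm. A picture is of the moment at which its call begins. camera_model takes no time and is no camera call.
- ctrl.job_done(): hands the job in; it is judged then, once.
The state is a dict: "time": time; "joints": joint angles; "qd": joint speeds; "joint_efforts": joint torques, N m; "position": TCP position; "tool_rot": TCP orientation; "force": force on the tool from outside, world axes, zero at the start; "ft_torque": the same for the moment, N m; "grip_width": finger opening in m; "grasp_force": force on a finger pad.
Only numpy, scipy, OpenCV 4.12 (cv2) and the standard library are available. Lean on these libraries where they do the work, as an engineer would, in place of code of your own. Each camera call takes 0.05 s, during which the arm holds its last target. There are 200 camera calls.

## Working session

There is one attempt and no reset: what is moved stays moved. The work goes in short steps, Python scripts to look and compute and a shell command to move; the robot and the scene stay as the last step left them, time stands still between calls to the robot, and variables do not carry over. Pictures are saved under pics/ and viewed, at most 10 in all, crops included, and the job is handed in when it is done.

```bash
mkdir -p pics; python3 - <<'E'
from bench import ctrl,get_image,camera_model
import cv2,numpy as np
for n in("top","side"):
    cv2.imwrite(f"pics/{n}0.png",get_image(n)[:,:,::-1])
    m=camera_model(n);R=np.array(m["R"]);print(n,np.round(-R.T@np.array(m["t"]),3),np.round(R,2).tolist(),np.array(m["mtx"]).round(1).tolist())
s=ctrl.observe();print(s)
E
```

```text
top [ 0.55  -0.055  0.893] [[-0.03, -1.0, -0.03], [-1.0, 0.03, -0.05], [0.05, 0.03, -1.0]] [[451.4, 0.0, 321.8], [0.0, 451.4, 230.1], [0.0, 0.0, 1.0]]
side [ 0.374 -0.697  0.617] [[0.95, -0.3, -0.0], [-0.18, -0.56, -0.81], [0.24, 0.77, -0.59]] [[493.3, 0.0, 316.7], [0.0, 493.3, 245.8], [0.0, 0.0, 1.0]]
{'time': 0.1, 'joints': array([ 9.63547711e+01,  2.33677848e+00,  4.80714725e+00, -2.28117729e-02,
       -9.25610458e+01, -1.91200019e+01]), 'qd': array([0.02495747, 0.08688899, 0.14435399, 0.1242544 , 0.01979516,
       0.09155558]), 'joint_efforts': array([-5.58343236e-03, -3.69345295e+01,  3.48281550e+01,  6.95207387e+00,
       -4.54666297e-03, -1.55360450e-06]), 'position': array([0.13245248, 0.58501717, 0.30295649]), 'tool_rot': array([ 1.79906860e+02, -8.16765806e-03, -1.27642228e+01]), 'force': array([-0.48883994, -0.52563597,  0.71273863]), 'ft_torque': array([ 0.04378354,  0.00206726, -0.0315455 ]), 'grasp_force': 0.0, 'grip_width': 0.0855900364947881}
```

View pics/top0.png

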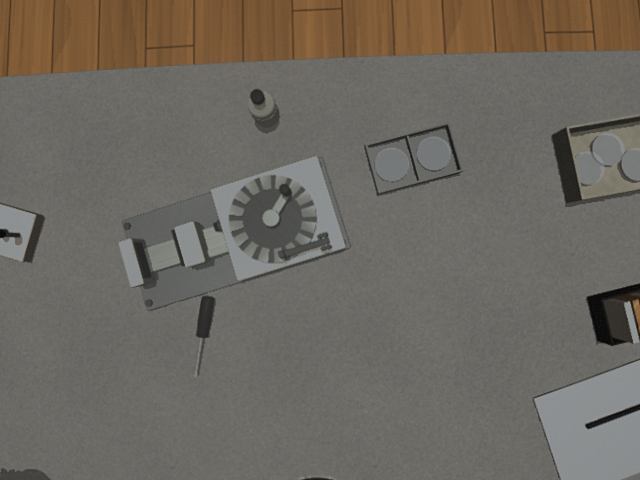

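View pics/side0.png

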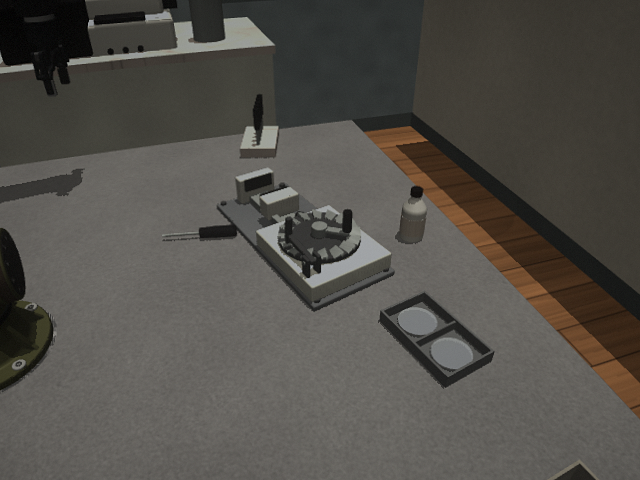

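```bash
cat > h.py <<'E'
from bench import ctrl,get_image,camera_model
import cv2,numpy as np
def ray(n,uv):
    m=camera_model(n);R=np.array(m["R"]);t=np.array(m["t"])
    p=cv2.undistortPoints(np.array(uv,float).reshape(-1,1,2),np.array(m["mtx"]),np.array(m["dist_coeffs"])).reshape(-1,2)
    d=np.c_[p,np.ones(len(p))]@R
    return -R.T@t,d
def plane(n,uv,z):
    c,d=ray(n,uv);return c+d*((z-c[2])/d[:,2])[:,None]
def proj(n,X):
    m=camera_model(n);return cv2.projectPoints(np.array(X,float).reshape(-1,1,3),cv2.Rodrigues(np.array(m["R"]))[0],np.array(m["t"]),np.array(m["mtx"]),np.array(m["dist_coeffs"]))[0].reshape(-1,2)
def two(a,b):
    c1,d1=ray("top",[a]);c2,d2=ray("side",[b]);A=np.c_[d1[0],-d2[0]]
    s=np.linalg.lstsq(A,c2-c1,rcond=None)[0];p,q=c1+s[0]*d1[0],c2+s[1]*d2[0];return (p+q)/2,np.linalg.norm(p-q)
E
python3 - <<'E'
from h import *
a=cv2.imread("pics/top0.png")[140:320,110:360];b=cv2.imread("pics/side0.png")[170:310,210:400]
cv2.imwrite("pics/top0z.png",cv2.resize(a,None,fx=3.2,fy=3.2,interpolation=cv2.INTER_CUBIC))
cv2.imwrite("pics/side0z.png",cv2.resize(b,None,fx=4,fy=4,interpolation=cv2.INTER_CUBIC))
E
```

```text
(no output)
```

View pics/top0z.png

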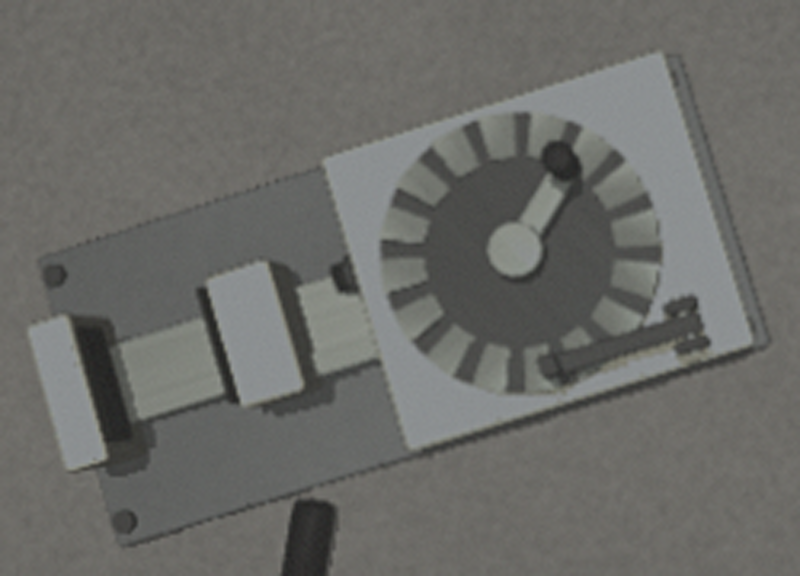

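View pics/side0z.png

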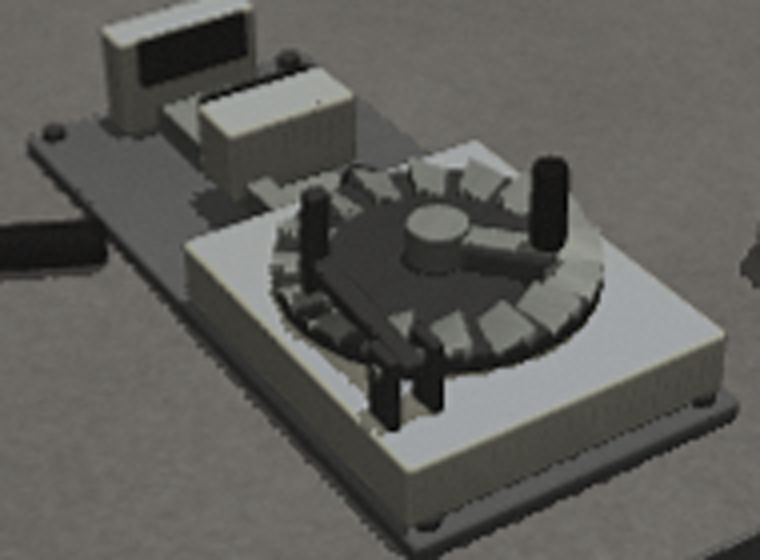

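The top crop shows the housing corners at crop (322,160), (664,52), (754,345), (410,449), the hub at (515,250), the crank top at (561,158) and the pawl tab at about (551,362). The side crop shows the same corners at (188,247), (480,143), (724,335), (408,470), the hub at (438,223), the crank at (550,163) and the tab at (314,195).

```bash
cat >> h.py <<'E'
T=lambda p:np.array(p,float)/3.2+[110,140]-0.35
S=lambda p:np.array(p,float)/4+[210,170]-0.4
E
python3 - <<'E'
from h import *
C=np.array([[92,100],[92,-115],[-92,-115],[-92,100],[0,0]])/1000.
tp=T([[322,160],[664,52],[754,345],[410,449],[515,250]]);sp=S([[480,143],[724,335],[408,470],[188,247],[438,223]])
W={}
for n,p in(("top",tp),("side",sp)):
    w=np.r_[plane(n,p[:4],.05),plane(n,p[4:],.083)];W[n]=w[:,:2]
def fit(C,w):
    a=(C-C.mean(0));b=(w-w.mean(0));th=np.arctan2((a[:,0]*b[:,1]-a[:,1]*b[:,0]).sum(),(a*b).sum())
    R=np.array([[np.cos(th),-np.sin(th)],[np.sin(th),np.cos(th)]]);o=w.mean(0)-R@C.mean(0)
    return th,o,R,np.abs(w-(C@R.T+o)).max()*1000
for n in W: th,o,R,r=fit(C,W[n]);print(n,np.degrees(th).round(2),o.round(4),r.round(1))
th,o,R,r=fit(np.r_[C,C],np.r_[W["top"],W["side"]]);print(np.degrees(th),o.round(4),r)
np.savez("clamp.npz",th=th,o=o,R=R)
for nm,a,b in(("crank",[561,158],[550,163]),("tab",[551,362],[314,195])):
    X,g=two(T([a])[0],S([b])[0]);c=R.T@(X[:2]-o)
    print(nm,X.round(4),"gap",g.round(4),"clamp",(c*1000).round(1),"ang",np.degrees(np.arctan2(c[1],c[0])).round(1),"r",np.hypot(*c).round(4))
# jaw front/back faces in top crop at z .075
j=plane("top",T([[207,283],[268,263],[304,388],[243,405]]),.075)[:,:2];print(((j-o)@R*1000).round(1))
E
```

```text
top 15.58 [0.6181 0.0616] 3.1
side 15.51 [0.6184 0.0603] 4.4
15.548122080269351 [0.6182 0.061 ] 4.967919903434148
crank [0.6628 0.0298 0.1284] gap 0.0001 clamp [ 34.6 -41.9] ang -50.5 r 0.0544
tab [0.5527 0.0381 0.1274] gap 0.0028 clamp [-69.2  -4.5] ang -176.3 r 0.0694
[[ 36.  178.6]
 [ 36.5 141. ]
 [-38.6 141.1]
 [-37.6 178. ]]
```

```bash
cat >> h.py <<'E'
from scipy.spatial.transform import Rotation as Ro
_c=np.load("clamp.npz");TH=float(_c["th"]);O=_c["o"];RC=Ro.from_euler("z",TH)
def where():
    """TCP in clamp frame, grasp point in clamp frame (mm), tool rotation relative to clamp, state"""
    s=ctrl.observe();p=s["position"]-np.r_[O,0];Rt=RC.inv()*Ro.from_euler("xyz",s["tool_rot"],degrees=True)
    p=RC.inv().apply(p)*1000;return p,p+Rt.apply([0,0,54]),Rt,s
def show():
    p,g,Rt,s=where();f=RC.inv().apply(s["force"])
    print("t",round(s["time"],1),"TCP",p.round(1),"grasp",g.round(1),"rpy_c",Rt.as_euler("xyz",degrees=True).round(1),"F_c",f.round(2),"w",round(s["grip_width"]*1000,1),"gf",round(s["grasp_force"],1))
E
python3 -m pendant '[0,0,0,0,0,0.0214,0.06, 0,0,0,0,0,0.0214,0.06, 0,0,0,0,0,0.0214,0.06, 0,0,0,0,0,0.0214,0.06, 0,0,0,0,0,0.0214,0.06, 0,0,0,0,0,0.0214,0.06, 0,0,0,0,0,0.0214,0.06, 0,0,0,0,0,0.0214,0.06]'
python3 -m pendant '[0.1,-0.04,0.0114,0,0,0,0.06, 0.1,-0.04,0.0114,0,0,0,0.06, 0.1,-0.04,0.0114,0,0,0,0.06, 0.1,-0.04,0.0114,0,0,0,0.06, 0.1,-0.04,0.0114,0,0,0,0.06, 0.1,-0.04,0.0114,0,0,0,0.06, 0.1,-0.04,0.0114,0,0,0,0.06, 0.1,-0.04,0.0114,0,0,0,0.06]'
python3 -m pendant '[0.1,-0.04,0.0114,0,0,0,0.06, 0.1,-0.04,0.0114,0,0,0,0.06, 0.1,-0.04,0.0114,0,0,0,0.06, 0.1,-0.04,0.0114,0,0,0,0.06, 0.1,-0.04,0.0114,0,0,0,0.06, 0.1,-0.04,0.0114,0,0,0,0.06, 0.1,-0.04,0.0114,0,0,0,0.06, 0,0,0,0,0,0,0.06]'
python3 -c "from h import *;show()"
```

```text
time: 0.9
position: [0.1325, 0.5851, 0.3033]
tool_rot: [180.0, -0.1, -74.7]
force: [0.2, -0.6, -0.8]
grip_width: 0.045
grasp_force: 0.0
time: 1.7
position: [0.3425, 0.3098, 0.2671]
tool_rot: [180.0, 0.0, -74.4]
force: [0.9, 0.4, 0.2]
grip_width: 0.0453
grasp_force: 0.0
time: 2.5
position: [0.5263, 0.0681, 0.2336]
tool_rot: [179.8, -0.1, -74.7]
force: [-0.6, -1.0, -0.2]
grip_width: 0.0453
grasp_force: 0.0
t 2.5 TCP [-86.6  31.5 233.6] grasp [-86.8  31.4 179.6] rpy_c [ 1.798e+02 -1.000e-01 -9.030e+01] F_c [-0.85 -0.77 -0.21] w 45.3 gf 0.0
```

```bash

python3 -m pendant '[0.0445,-0.021,0,0,0,0,0.06, 0.0445,-0.0205,0,0,0,0,0.06, 0,0,0,0,0,0,0.06, 0,0,0.04,0,0,0,0.06, 0,0,0.04,0,0,0,0.06, 0,0,0.04,0,0,0,0.06, 0,0,0.039,0,0,0,0.06, 0,0,0,0,0,0,0.06]'
python3 - <<'E'
from h import *
show()
a=get_image("top")[140:320,150:400,::-1];b=get_image("side")[140:310,210:400,::-1]
cv2.imwrite("pics/g1.png",np.hstack([cv2.resize(a,(400,288),interpolation=3),cv2.resize(b,(322,288),interpolation=3)]))
E
```

```text
time: 3.3
position: [0.5492, 0.042, 0.1682]
tool_rot: [179.7, 0.0, -74.4]
force: [0.7, 0.8, -1.2]
grip_width: 0.0452
grasp_force: 0.0
t 3.3 TCP [-71.6   0.3 168.2] grasp [-71.9   0.3 114.2] rpy_c [179.7   0.  -89.9] F_c [ 0.9   0.56 -1.23] w 45.2 gf 0.0
```

View pics/g1.png

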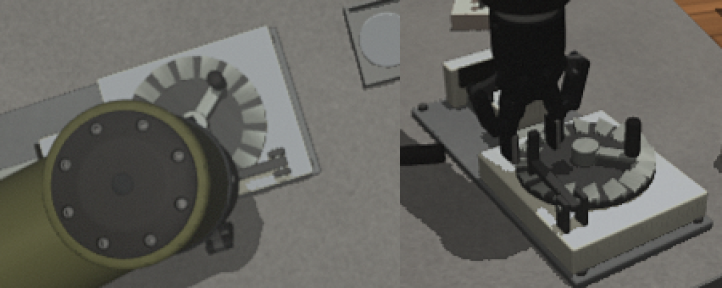

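The right half shows the fingers straddling the tab at about (533,145), ready to close.

```bash

python3 -m pendant '[0,0,0,0,0,0,-1, 0,0,0,0,0,0,-1, 0,0,0,0,0,0,-1, 0,0,0,0,0,0,-1, 0,0,0,0,0,0,-1, 0,0,0,0,0,0,-1, 0,0,0,0,0,0,-1, 0,0,0,0,0,0,-1]'
python3 -c "from h import *;show()"
```

```text
time: 4.2
position: [0.5512, 0.0423, 0.1728]
tool_rot: [-179.9, -0.0, -74.4]
force: [1.0, 2.1, 5.9]
grip_width: 0.0111
grasp_force: 60.4
t 4.2 TCP [-6.960e+01 -1.000e-01  1.728e+02] grasp [-6.950e+01 -1.000e-01  1.188e+02] rpy_c [-179.9   -0.   -89.9] F_c [1.53 1.78 5.85] w 11.1 gf 60.4
```

```bash
cat >> h.py <<'E'
def rows(Ps,Rs):
    for i in range(len(Ps)-1):
        d=Rs[i].inv().apply(Ps[i+1]-Ps[i])/400;w=(Rs[i].inv()*Rs[i+1]).as_rotvec(degrees=True)/360
        yield np.r_[d,w]
def pawlplan(a0,a1,tilt0,tilt1,n,g0=None):
    p,g,Rt,s=where();g=g if g0 is None else np.array(g0,float);piv=np.array([g[0],-80,79])
    D=Ro.from_euler("xyz",[180,0,-90],degrees=True);Ps=[];Rs=[]
    for k in range(n+1):
        u=k/n;a=a0+(a1-a0)*u;Q=Ro.from_euler("x",tilt0+(tilt1-tilt0)*u,degrees=True)*D
        G=piv+Ro.from_euler("x",a-a0).apply(g-piv);Rs.append(Q);Ps.append(G-Q.apply([0,0,54]))
    for k,r in enumerate(rows(Ps,Rs)):
        print(k+1,r.round(4),Ps[k+1].round(0))
E
python3 -c "from h import *;pawlplan(.1,1.85,0,60,32)"
```

```text
1 [ 0.0101  0.     -0.0107  0.     -0.0052 -0.    ] [-69.  -4. 177.]
2 [ 0.0104  0.     -0.0106  0.     -0.0052 -0.    ] [-69.  -8. 181.]
3 [ 0.0106  0.     -0.0104  0.     -0.0052 -0.    ] [-69. -13. 185.]
4 [ 0.0108  0.     -0.0103  0.     -0.0052 -0.    ] [-69. -18. 189.]
5 [ 0.0111  0.     -0.0102  0.     -0.0052 -0.    ] [-69. -23. 192.]
6 [ 0.0113  0.     -0.01    0.     -0.0052 -0.    ] [-69. -28. 195.]
7 [ 0.0115  0.     -0.0099  0.     -0.0052 -0.    ] [-69. -33. 198.]
8 [ 0.0117  0.     -0.0097  0.     -0.0052 -0.    ] [-69. -38. 201.]
9 [ 0.0119  0.     -0.0095  0.     -0.0052 -0.    ] [-69. -44. 203.]
10 [ 0.0122  0.     -0.0094  0.     -0.0052  0.    ] [-69. -50. 206.]
11 [ 0.0124 -0.     -0.0092 -0.     -0.0052  0.    ] [-69. -56. 208.]
12 [ 0.0126  0.     -0.009   0.     -0.0052  0.    ] [-69. -62. 209.]
13 [ 0.0128  0.     -0.0088  0.     -0.0052  0.    ] [-69. -68. 210.]
14 [ 0.013   0.     -0.0087  0.     -0.0052 -0.    ] [-69. -74. 211.]
15 [ 0.0131  0.     -0.0085  0.     -0.0052  0.    ] [-69. -80. 212.]
16 [ 0.0133  0.     -0.0083  0.     -0.0052  0.    ] [-69. 
[... 472 characters left out ...]
0.     -0.0052  0.    ] [ -69. -130.  207.]
24 [ 0.0146  0.     -0.0066  0.     -0.0052  0.    ] [ -69. -136.  205.]
25 [ 0.0148  0.     -0.0064  0.     -0.0052 -0.    ] [ -69. -142.  202.]
26 [ 0.0149 -0.     -0.0061 -0.     -0.0052  0.    ] [ -69. -148.  200.]
27 [ 0.0151  0.     -0.0059  0.     -0.0052 -0.    ] [ -69. -154.  197.]
28 [ 0.0152  0.     -0.0057  0.     -0.0052  0.    ] [ -69. -159.  193.]
29 [ 0.0153 -0.     -0.0054 -0.     -0.0052 -0.    ] [ -69. -165.  190.]
30 [ 0.0154  0.     -0.0052  0.     -0.0052  0.    ] [ -69. -170.  186.]
31 [ 0.0155 -0.     -0.0049  0.     -0.0052  0.    ] [ -69. -175.  182.]
32 [ 0.0157  0.     -0.0047  0.     -0.0052  0.    ] [ -69. -180.  178.]
```

```bash

python3 -m pendant '[0.0101,0,-0.0107,0,-0.0052,0,-1, 0.0104,0,-0.0106,0,-0.0052,0,-1, 0.0106,0,-0.0104,0,-0.0052,0,-1, 0.0108,0,-0.0103,0,-0.0052,0,-1, 0.0111,0,-0.0102,0,-0.0052,0,-1, 0.0113,0,-0.01,0,-0.0052,0,-1, 0.0115,0,-0.0099,0,-0.0052,0,-1, 0.0117,0,-0.0097,0,-0.0052,0,-1]'
python3 -c "from h import *;show()"
```

```text
time: 5.0
position: [0.5611, 0.0065, 0.1981]
tool_rot: [180.0, 15.2, -74.4]
force: [5.6, 5.1, -6.1]
grip_width: 0.0107
grasp_force: 58.3
t 5.0 TCP [-69.6 -37.2 198.1] grasp [-69.6 -23.  146. ] rpy_c [180.   15.2 -90. ] F_c [ 6.76  3.4  -6.15] w 10.7 gf 58.3
```

```bash

python3 -m pendant '[0.0119,0,-0.0095,0,-0.0052,0,-1, 0.0122,0,-0.0094,0,-0.0052,0,-1, 0.0124,0,-0.0092,0,-0.0052,0,-1, 0.0126,0,-0.009,0,-0.0052,0,-1, 0.0128,0,-0.0088,0,-0.0052,0,-1, 0.013,0,-0.0087,0,-0.0052,0,-1, 0.0131,0,-0.0085,0,-0.0052,0,-1, 0.0133,0,-0.0083,0,-0.0052,0,-1]'
python3 -c "from h import *;show()"
python3 -m pendant '[0.0135,0,-0.0081,0,-0.0052,0,-1, 0.0137,0,-0.0079,0,-0.0052,0,-1, 0.0139,0,-0.0077,0,-0.0052,0,-1, 0.014,0,-0.0075,0,-0.0052,0,-1, 0.0142,0,-0.0072,0,-0.0052,0,-1, 0.0143,0,-0.007,0,-0.0052,0,-1, 0.0145,0,-0.0068,0,-0.0052,0,-1, 0.0146,0,-0.0066,0,-0.0052,0,-1]'
python3 -c "from h import *;show()"
```

```text
time: 5.8
position: [0.574, -0.0393, 0.209]
tool_rot: [179.9, 30.3, -74.5]
force: [5.7, 6.4, -7.7]
grip_width: 0.0105
grasp_force: 58.3
t 5.8 TCP [-69.4 -84.7 209. ] grasp [-69.5 -57.5 162.4] rpy_c [179.9  30.3 -90. ] F_c [ 7.15  4.61 -7.7 ] w 10.5 gf 58.3
time: 6.6
position: [0.5874, -0.0869, 0.2007]
tool_rot: [179.8, 45.3, -74.5]
force: [4.3, 8.6, -8.9]
grip_width: 0.0106
grasp_force: 58.3
t 6.6 TCP [ -69.3 -134.2  200.7] grasp [-69.4 -95.8 162.8] rpy_c [179.8  45.3 -90.1] F_c [ 6.49  7.16 -8.87] w 10.6 gf 58.3
```

```bash

python3 -m pendant '[0.0148,0,-0.0064,0,-0.0052,0,-1, 0.0149,0,-0.0061,0,-0.0052,0,-1, 0.0151,0,-0.0059,0,-0.0052,0,-1, 0.0152,0,-0.0057,0,-0.0052,0,-1, 0.0153,0,-0.0054,0,-0.0052,0,-1, 0.0154,0,-0.0052,0,-0.0052,0,-1, 0.0155,0,-0.0049,0,-0.0052,0,-1, 0,0,0,0,0,0,-1]'
python3 -c "from h import *;show()"
```

```text
time: 7.4
position: [0.598, -0.1248, 0.1774]
tool_rot: [179.7, 58.5, -74.7]
force: [2.7, 10.9, -6.7]
grip_width: 0.0104
grasp_force: 58.6
t 7.4 TCP [ -69.2 -173.5  177.4] grasp [ -69.3 -127.5  149.2] rpy_c [179.7  58.5 -90.2] F_c [ 5.5   9.79 -6.69] w 10.4 gf 58.6
```

```bash

python3 -m pendant '[0,0,0,0,0,0,0.06, 0,0,0,0,0,0,0.06, 0,0,0,0,0,0,0.06, 0,0,0,0,0,0,0.06, 0,0,0,0,0,0,0.06, 0,0,-0.025,0,0,0,0.06, 0,0,-0.025,0,0,0,0.06, 0,0,-0.025,0,0,0,0.06]'
python3 -c "from h import *;show()"
python3 -m pendant '[0,0,-0.06,0,0,0,0.06, 0,0,-0.06,0,0,0,0.06, 0,0,-0.06,0,0,0,0.06, 0,0,0,0,0,0,0.06, 0,0,0,0,0,0,0.06, 0,0,0,0,0,0,0.06, 0,0,0,0,0,0,0.06, 0,0,0,0,0,0,0.06]'
python3 - <<'E'
from h import *
show()
a=get_image("top")[140:320,150:400,::-1];b=get_image("side")[140:310,210:400,::-1]
cv2.imwrite("pics/g2.png",np.hstack([cv2.resize(a,(400,288),interpolation=3),cv2.resize(b,(322,288),interpolation=3)]))
E
```

```text
time: 8.2
position: [0.6048, -0.1523, 0.198]
tool_rot: [-180.0, 58.0, -74.4]
force: [-0.0, 0.7, -0.2]
grip_width: 0.0451
grasp_force: 0.0
t 8.2 TCP [ -70.  -201.9  198. ] grasp [ -70.1 -156.1  169.4] rpy_c [-180.    58.   -89.9] F_c [ 0.17  0.67 -0.18] w 45.1 gf 0.0
time: 9.0
position: [0.621, -0.2095, 0.2351]
tool_rot: [180.0, 58.1, -74.4]
force: [-0.6, -0.9, 0.3]
grip_width: 0.0451
grasp_force: 0.0
t 9.0 TCP [ -69.8 -261.3  235.1] grasp [ -69.9 -215.5  206.5] rpy_c [180.   58.1 -89.9] F_c [-0.85 -0.7   0.27] w 45.1 gf 0.0
```

View pics/g2.png

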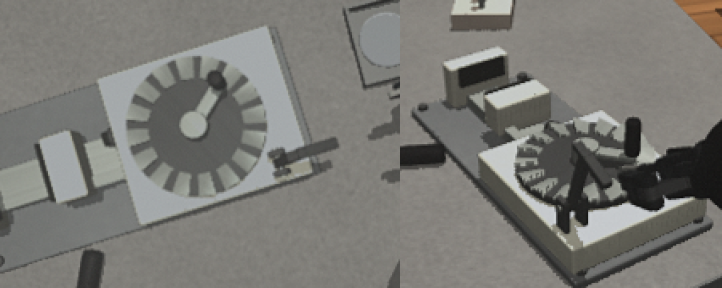

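The pawl is laid back, with its bar upright at about (590,170) in the side half, and it stays up. The crank at (217,78) in the top half has not moved.

```bash

python3 -m pendant '[0,0,0,0,0.0202,0,-0.35, 0,0,0,0,0.0202,0,-0.35, 0,0,0,0,0.0202,0,-0.35, 0,0,0,0,0.0202,0,-0.35, 0,0,0,0,0.0202,0,-0.35, 0,0,0,0,0.0202,0,-0.35, 0,0,0,0,0.0202,0,-0.35, 0,0,0,0,0.0202,0,-0.35]'
python3 -m pendant '[0,-0.0875,0,0,0,0,-0.35, 0,-0.0875,0,0,0,0,-0.35, 0,-0.0875,0,0,0,0,-0.35, -0.1095,0,0,0,0,0,-0.35, -0.1095,0,0,0,0,0,-0.35, -0.1095,0,0,0,0,0,-0.35, -0.1095,0,0,0,0,0,-0.35, -0.1095,0,0,0,0,0,-0.35]'
python3 -m pendant '[0,0,0,0,0,-0.02194,-0.35, 0,0,0,0,0,-0.02194,-0.35, 0,0,0,0,0,-0.02194,-0.35, 0,0,0,0,0,-0.02194,-0.35, 0,0,0,0,0,-0.02194,-0.35, 0,0,0,0,0,0,-0.35, 0,0,0,0,0,0,-0.35, 0,0,0,0,0,0,-0.35]'
python3 -c "from h import *;show()"
```

```text
time: 9.9
position: [0.6213, -0.2097, 0.2366]
tool_rot: [-179.9, -0.5, -74.3]
force: [-0.9, -1.3, -0.1]
grip_width: 0.0278
grasp_force: 0.0
time: 10.7
position: [0.6625, 0.0309, 0.2349]
tool_rot: [-180.0, -0.1, -74.4]
force: [1.2, -0.2, -0.1]
grip_width: 0.0276
grasp_force: 0.0
time: 11.5
position: [0.6632, 0.0291, 0.2348]
tool_rot: [179.9, -0.1, -35.1]
force: [-0.3, 0.2, -0.1]
grip_width: 0.0279
grasp_force: 0.0
t 11.5 TCP [ 34.8 -42.7 234.8] grasp [ 34.8 -42.9 180.8] rpy_c [ 1.799e+02 -1.000e-01 -5.060e+01] F_c [-0.21  0.31 -0.15] w 27.9 gf 0.0
```

```bash

python3 -m pendant '[0,0,0.035,0,0,0,-0.35, 0,0,0.035,0,0,0,-0.35, 0,0,0.035,0,0,0,-0.35, 0,0,0.035,0,0,0,-0.35, 0,0,0.035,0,0,0,-0.35, 0,0,0,0,0,0,-0.5, 0,0,0,0,0,0,-0.5, 0,0,0,0,0,0,-0.5]'
cat > arc.py <<'E'
from h import *
import sys
p,g,Rt,s=where();show()
r=np.hypot(*p[:2]);phi=np.degrees(np.arctan2(p[1],p[0]));f=RC.inv().apply(s["force"])
t=np.array([-np.sin(np.radians(phi)),np.cos(np.radians(phi)),0])
print("r",r.round(1),"phi",phi.round(2),"yaw",Rt.as_euler("xyz",degrees=True)[2].round(2),"Ftan",(f@t).round(2),"Frad",(f[0]*t[1]-f[1]*t[0]).round(2))
E
python3 arc.py
```

```text
time: 12.3
position: [0.6636, 0.0288, 0.1655]
tool_rot: [179.9, -0.2, -34.9]
force: [-0.3, -0.1, -0.0]
grip_width: 0.0215
grasp_force: 0.0
t 12.3 TCP [ 35.1 -43.2 165.5] grasp [ 35.1 -43.3 111.5] rpy_c [179.9  -0.2 -50.5] F_c [-0.32  0.01 -0.04] w 21.5 gf 0.0
r 55.6 phi -50.93 yaw -50.46 Ftan -0.25 Frad -0.21
```

```bash

python3 -m pendant '[-0.0002,-0.0072,0,0,0,-0.00833,-0.5, -0.0002,-0.0072,0,0,0,-0.00833,-0.5, -0.0002,-0.0072,0,0,0,-0.00833,-0.5, -0.0002,-0.0072,0,0,0,-0.00833,-0.5, -0.0002,-0.0072,0,0,0,-0.00833,-0.5, -0.0002,-0.0072,0,0,0,-0.00833,-0.5, -0.0002,-0.0072,0,0,0,-0.00833,-0.5, -0.0002,-0.0072,0,0,0,-0.00833,-0.5]'
python3 arc.py
```

```text
time: 13.1
position: [0.6724, 0.0495, 0.1658]
tool_rot: [179.8, -0.1, -10.8]
force: [0.4, -1.3, 0.2]
grip_width: 0.0212
grasp_force: 0.8
t 13.1 TCP [ 49.2 -25.5 165.8] grasp [ 49.2 -25.7 111.8] rpy_c [ 1.798e+02 -1.000e-01 -2.640e+01] F_c [-0.   -1.34  0.21] w 21.2 gf 0.8
r 55.4 phi -27.44 yaw -26.36 Ftan -1.19 Frad 0.62
```

```bash

python3 -m pendant '[-0.0002,-0.0072,0,0,0,-0.00833,-0.5, -0.0002,-0.0072,0,0,0,-0.00833,-0.5, -0.0002,-0.0072,0,0,0,-0.00833,-0.5, -0.0002,-0.0072,0,0,0,-0.00833,-0.5, -0.0002,-0.0072,0,0,0,-0.00833,-0.5, -0.0002,-0.0072,0,0,0,-0.00833,-0.5, -0.0002,-0.0072,0,0,0,-0.00833,-0.5, -0.0002,-0.0072,0,0,0,-0.00833,-0.5]'
python3 arc.py
python3 -m pendant '[-0.0002,-0.0072,0,0,0,-0.00833,-0.5, -0.0002,-0.0072,0,0,0,-0.00833,-0.5, -0.0002,-0.0072,0,0,0,-0.00833,-0.5, -0.0002,-0.0072,0,0,0,-0.00833,-0.5, -0.0002,-0.0072,0,0,0,-0.00833,-0.5, -0.0002,-0.0072,0,0,0,-0.00833,-0.5, 0,0,0,0,0,0,-0.5, 0,0,0,0,0,0,-0.5]'
python3 arc.py
```

```text
time: 13.9
position: [0.6721, 0.0725, 0.1658]
tool_rot: [179.8, -0.1, 13.2]
force: [-0.0, -0.9, 0.2]
grip_width: 0.0212
grasp_force: 0.8
t 13.9 TCP [ 55.   -3.4 165.8] grasp [ 55.   -3.5 111.8] rpy_c [ 1.798e+02 -1.000e-01 -2.400e+00] F_c [-0.27 -0.85  0.23] w 21.2 gf 0.8
r 55.1 phi -3.5 yaw -2.37 Ftan -0.86 Frad -0.22
time: 14.7
position: [0.6654, 0.0888, 0.1652]
tool_rot: [179.8, -0.0, 31.0]
force: [0.3, -0.2, -0.1]
grip_width: 0.0214
grasp_force: 0.0
t 14.7 TCP [ 52.9  14.2 165.2] grasp [ 53.   14.  111.2] rpy_c [179.8  -0.   15.4] F_c [ 0.19 -0.27 -0.14] w 21.4 gf 0.0
r 54.8 phi 14.99 yaw 15.44 Ftan -0.31 Frad 0.11
```

```bash
cat > guard.py <<'E'
import sys
from h import *
p,g,Rt,s=where();f=RC.inv().apply(s["force"]);phi=np.arctan2(p[1],p[0]);ft=-np.sin(phi)*f[0]+np.cos(phi)*f[1]
print("t",round(s["time"],1),"phi",np.degrees(phi).round(2),"r",np.hypot(*p[:2]).round(1),"Ftan",ft.round(2),"gf",round(s["grasp_force"],2))
sys.exit(int(ft<-2.6))
E
python3 -m pendant '[0,-0.0024,0,0,0,-0.00278,-0.5, 0,-0.0024,0,0,0,-0.00278,-0.5, 0,-0.0024,0,0,0,-0.00278,-0.5, 0,-0.0024,0,0,0,-0.00278,-0.5, 0,-0.0024,0,0,0,-0.00278,-0.5, 0,-0.0024,0,0,0,-0.00278,-0.5, 0,-0.0024,0,0,0,-0.00278,-0.5, 0,-0.0024,0,0,0,-0.00278,-0.5]' >/dev/null
python3 guard.py &&
python3 -m pendant '[0,-0.00048,0,0,0,-0.00056,-0.5, 0,-0.00048,0,0,0,-0.00056,-0.5, 0,-0.00048,0,0,0,-0.00056,-0.5, 0,-0.00048,0,0,0,-0.00056,-0.5, 0,-0.00048,0,0,0,-0.00056,-0.5, 0,-0.00048,0,0,0,-0.00056,-0.5, 0,-0.00048,0,0,0,-0.00056,-0.5, 0,-0.00048,0,0,0,-0.00056,-0.5]' >/dev/null
python3 guard.py &&
python3 -m pendant '[0,-0.00048,0,0,0,-0.00056,-0.5, 0,-0.00048,0,0,0,-0.00056,-0.5, 0,-0.00048,0,0,0,-0.00056,-0.5, 0,-0.00048,0,0,0,-0.00056,-0.5, 0,-0.00048,0,0,0,-0.00056,-0.5, 0,-0.00048,0,0,0,-0.00056,-0.5, 0,-0.00048,0,0,0,-0.00056,-0.5, 0,-0.00048,0,0,0,-0.00056,-0.5]' >/dev/null
python3 guard.py
```

```text
t 15.5 phi 23.22 r 54.7 Ftan -1.55 gf 0.75
t 16.3 phi 24.76 r 54.7 Ftan -1.34 gf 0.74
t 17.1 phi 26.38 r 54.6 Ftan -1.24 gf 0.74
```

```bash
sed -i 's/sys.exit.*/sys.exit(int(ft<-2.8 or s["grasp_force"]>1.0))/' guard.py
python3 -m pendant '[0,-0.00048,0,0,0,-0.00056,-0.5, 0,-0.00048,0,0,0,-0.00056,-0.5, 0,-0.00048,0,0,0,-0.00056,-0.5, 0,-0.00048,0,0,0,-0.00056,-0.5, 0,-0.00048,0,0,0,-0.00056,-0.5, 0,-0.00048,0,0,0,-0.00056,-0.5, 0,-0.00048,0,0,0,-0.00056,-0.5, 0,-0.00048,0,0,0,-0.00056,-0.5]' >/dev/null
python3 guard.py &&
python3 -m pendant '[0,-0.00048,0,0,0,-0.00056,-0.5, 0,-0.00048,0,0,0,-0.00056,-0.5, 0,-0.00048,0,0,0,-0.00056,-0.5, 0,-0.00048,0,0,0,-0.00056,-0.5, 0,-0.00048,0,0,0,-0.00056,-0.5, 0,-0.00048,0,0,0,-0.00056,-0.5, 0,-0.00048,0,0,0,-0.00056,-0.5, 0,-0.00048,0,0,0,-0.00056,-0.5]' >/dev/null &&
python3 guard.py &&
python3 -m pendant '[0,-0.00048,0,0,0,-0.00056,-0.5, 0,-0.00048,0,0,0,-0.00056,-0.5, 0,-0.00048,0,0,0,-0.00056,-0.5, 0,-0.00048,0,0,0,-0.00056,-0.5, 0,-0.00048,0,0,0,-0.00056,-0.5, 0,-0.00048,0,0,0,-0.00056,-0.5, 0,-0.00048,0,0,0,-0.00056,-0.5, 0,-0.00048,0,0,0,-0.00056,-0.5]' >/dev/null &&
python3 guard.py &&
python3 -m pendant '[0,-0.00048,0,0,0,-0.00056,-0.5, 0,-0.00048,0,0,0,-0.00056,-0.5, 0,-0.00048,0,0,0,-0.00056,-0.5, 0,-0.00048,0,0,0,-0.00056,-0.5, 0,-0.00048,0,0,0,-0.00056,-0.5, 0,-0.00048,0,0,0,-0.00056,-0.5, 0,-0.00048,0,0,0,-0.00056,-0.5, 0,-0.00048,0,0,0,-0.00056,-0.5]' >/dev/null &&
python3 guard.py &&
python3 -m pendant '[0,-0.00048,0,0,0,-0.00056,-0.5, 0,-0.00048,0,0,0,-0.00056,-0.5, 0,-0.00048,0,0,0,-0.00056,-0.5, 0,-0.00048,0,0,0,-0.00056,-0.5, 0,-0.00048,0,0,0,-0.00056,-0.5, 0,-0.00048,0,0,0,-0.00056,-0.5, 0,-0.00048,0,0,0,-0.00056,-0.5, 0,-0.00048,0,0,0,-0.00056,-0.5]' >/dev/null &&
python3 guard.py &&
python3 -m pendant '[0,-0.00048,0,0,0,-0.00056,-0.5, 0,-0.00048,0,0,0,-0.00056,-0.5, 0,-0.00048,0,0,0,-0.00056,-0.5, 0,-0.00048,0,0,0,-0.00056,-0.5, 0,-0.00048,0,0,0,-0.00056,-0.5, 0,-0.00048,0,0,0,-0.00056,-0.5, 0,-0.00048,0,0,0,-0.00056,-0.5, 0,-0.00048,0,0,0,-0.00056,-0.5]' >/dev/null &&
python3 guard.py
```

```text
t 17.9 phi 27.98 r 54.6 Ftan -1.41 gf 0.74
t 18.7 phi 29.58 r 54.6 Ftan -2.33 gf 0.74
t 19.5 phi 31.18 r 54.6 Ftan -1.73 gf 0.74
t 20.3 phi 32.83 r 54.6 Ftan -1.66 gf 0.74
t 21.1 phi 34.41 r 54.6 Ftan -1.48 gf 0.74
t 21.9 phi 36.05 r 54.6 Ftan -2.44 gf 0.74
```

```bash
python3 -m pendant '[0,-0.00048,0,0,0,-0.00056,-0.5, 0,-0.00048,0,0,0,-0.00056,-0.5, 0,-0.00048,0,0,0,-0.00056,-0.5, 0,-0.00048,0,0,0,-0.00056,-0.5, 0,-0.00048,0,0,0,-0.00056,-0.5, 0,-0.00048,0,0,0,-0.00056,-0.5, 0,-0.00048,0,0,0,-0.00056,-0.5, 0,-0.00048,0,0,0,-0.00056,-0.5]' >/dev/null
python3 guard.py &&
python3 -m pendant '[0,-0.00048,0,0,0,-0.00056,-0.5, 0,-0.00048,0,0,0,-0.00056,-0.5, 0,-0.00048,0,0,0,-0.00056,-0.5, 0,-0.00048,0,0,0,-0.00056,-0.5, 0,-0.00048,0,0,0,-0.00056,-0.5, 0,-0.00048,0,0,0,-0.00056,-0.5, 0,-0.00048,0,0,0,-0.00056,-0.5, 0,-0.00048,0,0,0,-0.00056,-0.5]' >/dev/null &&
python3 guard.py &&
python3 -m pendant '[0,-0.00048,0,0,0,-0.00056,-0.5, 0,-0.00048,0,0,0,-0.00056,-0.5, 0,-0.00048,0,0,0,-0.00056,-0.5, 0,-0.00048,0,0,0,-0.00056,-0.5, 0,-0.00048,0,0,0,-0.00056,-0.5, 0,-0.00048,0,0,0,-0.00056,-0.5, 0,-0.00048,0,0,0,-0.00056,-0.5, 0,-0.00048,0,0,0,-0.00056,-0.5]' >/dev/null &&
python3 guard.py &&
python3 -m pendant '[0,-0.00048,0,0,0,-0.00056,-0.5, 0,-0.00048,0,0,0,-0.00056,-0.5, 0,-0.00048,0,0,0,-0.00056,-0.5, 0,-0.00048,0,0,0,-0.00056,-0.5, 0,-0.00048,0,0,0,-0.00056,-0.5, 0,-0.00048,0,0,0,-0.00056,-0.5, 0,-0.00048,0,0,0,-0.00056,-0.5, 0,-0.00048,0,0,0,-0.00056,-0.5]' >/dev/null &&
python3 guard.py &&
python3 -m pendant '[0,-0.00048,0,0,0,-0.00056,-0.5, 0,-0.00048,0,0,0,-0.00056,-0.5, 0,-0.00048,0,0,0,-0.00056,-0.5, 0,-0.00048,0,0,0,-0.00056,-0.5, 0,-0.00048,0,0,0,-0.00056,-0.5, 0,-0.00048,0,0,0,-0.00056,-0.5, 0,-0.00048,0,0,0,-0.00056,-0.5, 0,-0.00048,0,0,0,-0.00056,-0.5]' >/dev/null &&
python3 guard.py &&
python3 -m pendant '[0,-0.00048,0,0,0,-0.00056,-0.5, 0,-0.00048,0,0,0,-0.00056,-0.5, 0,-0.00048,0,0,0,-0.00056,-0.5, 0,-0.00048,0,0,0,-0.00056,-0.5, 0,-0.00048,0,0,0,-0.00056,-0.5, 0,-0.00048,0,0,0,-0.00056,-0.5, 0,-0.00048,0,0,0,-0.00056,-0.5, 0,-0.00048,0,0,0,-0.00056,-0.5]' >/dev/null &&
python3 guard.py
```

```text
t 22.7 phi 37.66 r 54.6 Ftan -0.72 gf 0.74
t 23.5 phi 39.26 r 54.6 Ftan -1.85 gf 0.74
t 24.3 phi 40.87 r 54.6 Ftan -1.43 gf 0.9
t 25.1 phi 42.34 r 54.5 Ftan -3.05 gf 1.77
```

Contact: the grip force rose from 0.74 to 1.77 N, about 6 N on the jaw. I'm backing off the finger and going to the pawl.

```bash
python3 -m pendant '[0,0.004,0,0,0,0,-0.5, 0,0,-0.08,0,0,0,-0.4, 0,0,-0.08,0,0,0,-0.4, 0,0,-0.08,0,0,0,-0.4, 0,0,0,0,0,0.02297,0.06, 0,0,0,0,0,0.02297,0.06, 0,0,0,0,0,0.02297,0.06, 0,0,0,0,0,0.02297,0.06]'
python3 -m pendant '[0,0,0,0,0,0.02297,0.06, 0,0,0,0,0,0.02297,0.06, 0,0,0,0,0,0.02297,0.06, 0,0,0,0,0,0.02297,0.06, 0,0,0,0,0,0.02297,0.06, 0,0,0,0,0,0.02297,0.06, 0,0,0,0,0,0.02297,0.06, 0,0,0,0,0,0.02297,0.06]'
python3 -m pendant '[0,0,0,0,0,0.02297,0.06, 0,0,0,0,0,0.02297,0.06, 0,0,0,0,0,0.02297,0.06, 0,0,0,0,0,0.02297,0.06, 0.0931,0.035,0,0,0,0,0.06, 0.0931,0.035,0,0,0,0,0.06, 0.0931,0.035,0,0,0,0,0.06, 0.0931,0.035,0,0,0,0,0.06]'
python3 -m pendant '[0.0931,0.035,0,0,0,0,0.06, 0.0931,0.035,0,0,0,0,0.06, 0.0931,0.035,0,0,0,0,0.06, 0.0931,0.035,0,0,0,0,0.06, 0,0,0,0,0,0,0.06, 0,0,0,0,0,0,0.06, 0,0,0,0,0,0,0.06, 0,0,0,0,0,0,0.06]'
python3 - <<'E'
from h import *
show()
a=get_image("top")[140:320,110:360,::-1]
cv2.imwrite("pics/top1z.png",cv2.resize(a,None,fx=3.2,fy=3.2,interpolation=cv2.INTER_CUBIC))
E
```

```text
time: 25.9
position: [0.6479, 0.107, 0.2599]
tool_rot: [179.9, 0.1, 25.0]
force: [0.1, -0.3, -0.2]
grip_width: 0.0456
grasp_force: 0.0
time: 26.7
position: [0.6479, 0.107, 0.2598]
tool_rot: [179.9, -0.0, -41.1]
force: [0.9, 0.1, 0.4]
grip_width: 0.045
grasp_force: 0.0
time: 27.5
position: [0.6353, -0.0529, 0.2604]
tool_rot: [179.9, -0.1, -73.8]
force: [0.5, -0.3, 0.0]
grip_width: 0.0454
grasp_force: 0.0
time: 28.3
position: [0.6237, -0.2095, 0.2613]
tool_rot: [180.0, -0.1, -73.8]
force: [0.1, -0.4, -0.1]
grip_width: 0.0452
grasp_force: 0.0
t 28.3 TCP [ -67.2 -262.   261.3] grasp [ -67.2 -262.1  207.3] rpy_c [ 1.80e+02 -1.00e-01 -8.93e+01] F_c [-0.01 -0.37 -0.1 ] w 45.2 gf 0.0
```

View pics/top1z.png

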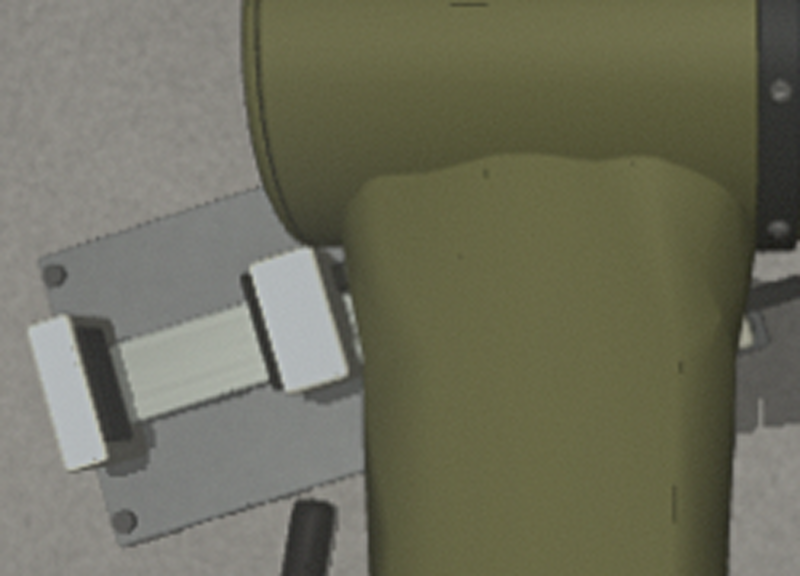

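The jaw at crop (300,315) has moved back against its stop. Next I regrasp the pawl at its laid-back pose.

```bash
python3 -m pendant '[-0.015,0.0062,0.034,0,0,0.0019,0.06, 0,0,0.034,0,0,0,0.06, 0,0,0.034,0,0,0,0.06, 0,0,0,0,-0.02014,0,0.06, 0,0,0,0,-0.02014,0,0.06, 0,0,0,0,-0.02014,0,0.06, 0,0,0,0,-0.02014,0,0.06, 0,0,0,0,-0.02014,0,0.06]' >/dev/null
python3 -m pendant '[0,0,0,0,-0.02014,0,0.06, 0,0,0,0,-0.02014,0,0.06, 0,0,0,0,-0.02014,0,0.06, 0,0,0,0,0,0,0.06, 0,0,0.03,0,0,0,0.06, 0,0,0.03,0,0,0,0.06, 0,0,0.03,0,0,0,0.06, 0,0,0.03,0,0,0,0.06]'
python3 -m pendant '[0,0,0.03,0,0,0,0.06, 0,0,0.025,0,0,0,0.06, 0,0,0.025,0,0,0,0.06, 0,0,0.025,0,0,0,0.06, 0,0,0,0,0,0,0.06, 0,0,0,0,0,0,0.06, 0,0,0,0,0,0,0.06, 0,0,0,0,0,0,0.06]' >/dev/null
python3 - <<'E'
from h import *
show()
b=get_image("side")[140:310,210:400,::-1]
cv2.imwrite("pics/g3.png",cv2.resize(b,None,fx=4,fy=3.5,interpolation=3))
E
```

```text
time: 29.95
position: [0.6087, -0.1657, 0.1948]
tool_rot: [-179.9, 57.6, -74.5]
force: [1.0, -0.1, -0.5]
grip_width: 0.0453
grasp_force: 0.0
t 30.8 TCP [ -70.1 -181.6  172.8] grasp [ -70.  -135.9  144. ] rpy_c [-180.    57.8  -90.1] F_c [ 0.62 -0.08 -0.2 ] w 45.5 gf 0.0
```

View pics/g3.png

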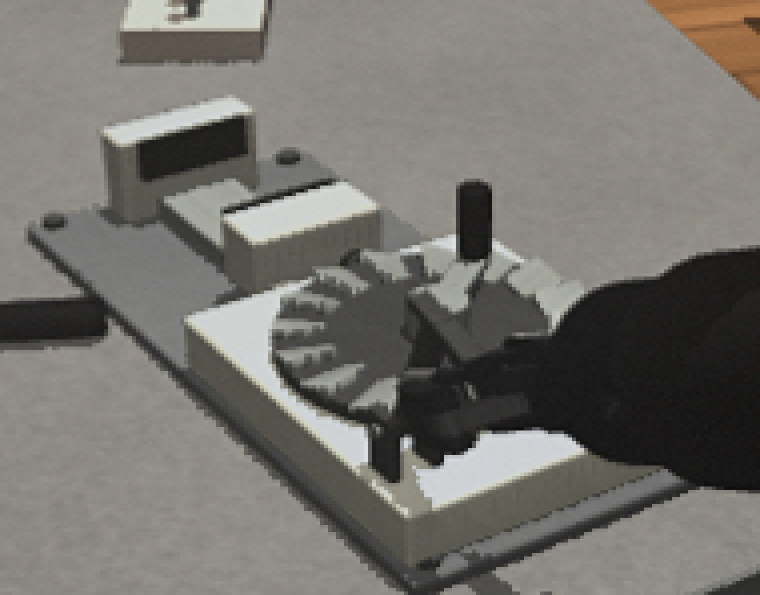

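The fingers straddle the laid-back tab at about (470,375). I close and plan the lowering.

```bash
python3 -m pendant '[0,0,0,0,0,0,-1, 0,0,0,0,0,0,-1, 0,0,0,0,0,0,-1, 0,0,0,0,0,0,-1, 0,0,0,0,0,0,-1, 0,0,0,0,0,0,-1, 0,0,0,0,0,0,-1, 0,0,0,0,0,0,-1]' >/dev/null
python3 -c "from h import *;show();pawlplan(1.9,0.15,57.8,0,32)"
```

```text
t 31.6 TCP [ -69.5 -181.1  173. ] grasp [ -69.3 -135.4  144.2] rpy_c [-179.8   57.8  -90. ] F_c [ 5.05 -1.71  1.1 ] w 10.9 gf 59.1
1 [-0.0153 -0.      0.0039  0.      0.005   0.    ] [ -69. -177.  177.]
2 [-0.0152 -0.      0.0041  0.      0.005   0.    ] [ -69. -172.  181.]
3 [-0.0151  0.      0.0044 -0.      0.005  -0.    ] [ -69. -167.  185.]
4 [-0.015  -0.      0.0046 -0.      0.005   0.    ] [ -69. -162.  189.]
5 [-0.0149  0.      0.0049  0.      0.005  -0.    ] [ -69. -156.  192.]
6 [-0.0148 -0.      0.0051  0.      0.005   0.    ] [ -69. -151.  195.]
7 [-0.0147 -0.      0.0054  0.      0.005   0.    ] [ -69. -145.  198.]
8 [-0.0146 -0.      0.0056  0.      0.005   0.    ] [ -69. -140.  201.]
9 [-0.0144 -0.      0.0058  0.      0.005   0.    ] [ -69. -134.  203.]
10 [-0.0143  0.      0.0061  0.      0.005  -0.    ] [ -69. -128.  205.]
11 [-0.0141 -0.      0.0063  0.      0.005   0.    ] [ -69. -122.  207.]
12 [-0.014  -0.      0.0065  0.      0.005   0.    ] [ -69. -116.  208.]
13 [-0.0138 -0.      0.0068 -0.      0.005   0.    ] [ -69. -110.  209.]
14 [-0.0137 -0.      0.007   
[... 603 characters left out ...]

23 [-0.0121 -0.      0.0088 -0.      0.005   0.    ] [-69. -50. 204.]
24 [-0.0118  0.      0.009   0.      0.005   0.    ] [-69. -45. 202.]
25 [-0.0116 -0.      0.0091  0.      0.005   0.    ] [-69. -39. 199.]
26 [-0.0114 -0.      0.0093  0.      0.005   0.    ] [-69. -34. 197.]
27 [-0.0112 -0.      0.0095  0.      0.005   0.    ] [-69. -29. 194.]
28 [-0.011  -0.      0.0096 -0.      0.005   0.    ] [-69. -24. 191.]
29 [-0.0108 -0.      0.0098  0.      0.005   0.    ] [-69. -19. 187.]
30 [-0.0105 -0.      0.0099  0.      0.005   0.    ] [-69. -15. 184.]
31 [-0.0103 -0.      0.0101 -0.      0.005   0.    ] [-69. -10. 180.]
32 [-0.0101 -0.      0.0102 -0.      0.005   0.    ] [-69.  -6. 176.]
```

```bash
python3 -m pendant '[-0.0153,0,0.0039,0,0.005,0,-1, -0.0152,0,0.0041,0,0.005,0,-1, -0.0151,0,0.0044,0,0.005,0,-1, -0.015,0,0.0046,0,0.005,0,-1, -0.0149,0,0.0049,0,0.005,0,-1, -0.0148,0,0.0051,0,0.005,0,-1, -0.0147,0,0.0054,0,0.005,0,-1, -0.0146,0,0.0056,0,0.005,0,-1]' >/dev/null
python3 -c "from h import *;show()"
python3 -m pendant '[-0.0144,0,0.0058,0,0.005,0,-1, -0.0143,0,0.0061,0,0.005,0,-1, -0.0141,0,0.0063,0,0.005,0,-1, -0.014,0,0.0065,0,0.005,0,-1, -0.0138,0,0.0068,0,0.005,0,-1, -0.0137,0,0.007,0,0.005,0,-1, -0.0135,0,0.0072,0,0.005,0,-1, -0.0134,0,0.0074,0,0.005,0,-1]' >/dev/null
python3 -c "from h import *;show()"
```

```text
t 32.4 TCP [ -69.6 -141.1  201.9] grasp [ -69.4 -104.2  162.5] rpy_c [-179.8   43.1  -90.1] F_c [ 3.91 -7.36  4.8 ] w 10.7 gf 61.3
t 33.2 TCP [-69.6 -93.2 213.8] grasp [-69.3 -67.2 166.5] rpy_c [-179.7   28.7  -90. ] F_c [ 0.9  -4.44 10.15] w 10.7 gf 63.6
```

```bash
python3 -m pendant '[-0.0132,0,0.0076,0,0.005,0,-1, -0.013,0,0.0078,0,0.005,0,-1, -0.0128,0,0.008,0,0.005,0,-1, -0.0126,0,0.0082,0,0.005,0,-1, -0.0124,0,0.0084,0,0.005,0,-1, -0.0123,0,0.0086,0,0.005,0,-1, -0.0121,0,0.0088,0,0.005,0,-1, -0.0118,0,0.009,0,0.005,0,-1]' >/dev/null
python3 -c "from h import *;show()"
python3 -m pendant '[-0.0116,0,0.0091,0,0.005,0,-1, -0.0114,0,0.0093,0,0.005,0,-1, -0.0112,0,0.0095,0,0.005,0,-1, -0.011,0,0.0096,0,0.005,0,-1, -0.0108,0,0.0098,0,0.005,0,-1, 0,0,0,0,0,0,-1, 0,0,0,0,0,0,-1, 0,0,0,0,0,0,-1]' >/dev/null
python3 - <<'E'
from h import *
show();p,g,R,s=where();print("grasp angle",np.arctan2(g[2]-79,g[1]+80),"tilt",R.as_euler("xyz",degrees=True)[1],"cmd",s["ft_torque"])
E
```

```text
t 34.0 TCP [-69.5 -44.9 206. ] grasp [-69.3 -31.4 153.7] rpy_c [-179.7   14.5  -90. ] F_c [-3.98  3.43 15.64] w 10.9 gf 66.3
t 34.8 TCP [-69.5 -17.9 190.7] grasp [-69.3 -12.6 137. ] rpy_c [-179.8    5.7  -90. ] F_c [-4.18  8.73 15.34] w 10.4 gf 68.0
grasp angle 0.7101238830840593 tilt 5.685425431167065 cmd [2.05482359 2.21356616 0.23688962]
```

```bash
python3 -m pendant '[-0.0055,0,-0.0045,0,0,0,-1, 0,0,0,0,0,0,-1, 0,0,0,0,0,0,-1, 0,0,0,0,0,0,-1, 0,0,0,0,0,0,-1, 0,0,0,0,0,0,-1, 0,0,0,0,0,0,-1, 0,0,0,0,0,0,-1]' >/dev/null
cat > low.py <<'E'
from h import *
p,g,R,s=where();f=RC.inv().apply(s["force"]);b=np.arctan2(g[2]-79,g[1]+80);r=np.hypot(g[2]-79,g[1]+80)
print("t",round(s["time"],1),"grasp",g.round(1),"r",r.round(1),"a~",(b-2.275+1.9).round(3),"tilt",R.as_euler("xyz",degrees=True)[1].round(1),"F_c",f.round(1),"Frad",(f[1]*np.cos(b)+f[2]*np.sin(b)).round(1),"Ftan",(-f[1]*np.sin(b)+f[2]*np.cos(b)).round(1))
E
python3 low.py; python3 -c "from h import *;pawlplan(.335,.095,5.7,0,8)"
```

```text
t 35.6 grasp [-69.4 -12.3 136.9] r 89.1 a~ 0.333 tilt 5.6 F_c [ 0.4 -0.2  6. ] Frad 3.8 Ftan 4.7
1 [-0.0054 -0.      0.0055  0.      0.002   0.    ] [-69. -15. 189.]
2 [-0.0053 -0.      0.0056 -0.      0.002   0.    ] [-69. -13. 187.]
3 [-0.0052 -0.      0.0057 -0.      0.002   0.    ] [-69. -11. 185.]
4 [-0.0051 -0.      0.0057 -0.      0.002   0.    ] [-69.  -9. 182.]
5 [-0.005  -0.      0.0058 -0.      0.002   0.    ] [-69.  -6. 180.]
6 [-0.0049 -0.      0.0059  0.      0.002   0.    ] [-69.  -4. 178.]
7 [-0.0048 -0.      0.0059 -0.      0.002   0.    ] [-69.  -2. 176.]
8 [-0.0047 -0.      0.006  -0.      0.002   0.    ] [-69.  -0. 173.]
```

```bash
python3 -m pendant '[-0.0054,0,0.0055,0,0.002,0,-1, -0.0053,0,0.0056,0,0.002,0,-1, -0.0052,0,0.0057,0,0.002,0,-1, -0.0051,0,0.0057,0,0.002,0,-1, -0.005,0,0.0058,0,0.002,0,-1, 0,0,0,0,0,0,-1, 0,0,0,0,0,0,-1, 0,0,0,0,0,0,-1]' >/dev/null
python3 low.py
python3 -m pendant '[-0.0025,0,0.0029,0,0.001,0,-1, -0.0025,0,0.0029,0,0.001,0,-1, 0,0,0,0,0,0,-1, 0,0,0,0,0,0,-1, 0,0,0,0,0,0,-1, 0,0,0,0,0,0,-1, 0,0,0,0,0,0,-1, 0,0,0,0,0,0,-1]' >/dev/null
python3 low.py
```

```text
t 36.4 grasp [-69.4  -3.6 125.9] r 89.7 a~ 0.175 tilt 2.1 F_c [0.5 2.7 5.5] Frad 5.2 Ftan 3.2
t 37.2 grasp [-69.4  -2.3 123.8] r 89.7 a~ 0.148 tilt 1.3 F_c [0.5 2.5 7.4] Frad 5.9 Ftan 5.2
```

```bash
python3 -m pendant '[-0.0016,0,0.0019,0,0.0008,0,-1, 0,0,0,0,0,0,-1, 0,0,0,0,0,0,-1, 0,0,0,0,0,0,-1, -0.0016,0,0.0019,0,0.0008,0,-1, 0,0,0,0,0,0,-1, 0,0,0,0,0,0,-1, 0,0,0,0,0,0,-1]' >/dev/null
python3 low.py
python3 -m pendant '[-0.0016,0,0.0019,0,0.0008,0,-1, 0,0,0,0,0,0,-1, 0,0,0,0,0,0,-1, 0,0,0,0,0,0,-1, 0,0,0,0,0,0,-1, 0,0,0,0,0,0,-1, 0,0,0,0,0,0,-1, 0,0,0,0,0,0,-1]' >/dev/null
python3 low.py
```

```text
t 38.0 grasp [-69.4  -1.7 122.8] r 89.7 a~ 0.135 tilt 0.7 F_c [-1.2  2.9  9.4] Frad 7.1 Ftan 6.8
t 38.8 grasp [-69.4  -1.  121.7] r 89.8 a~ 0.121 tilt 0.5 F_c [-0.8  3.8  8.6] Frad 7.5 Ftan 5.8
```

```bash
for i in 1; do python3 -m pendant '[-0.0014,0,0.0024,0,0,0,-1, 0,0,0,0,0,0,-1, 0,0,0,0,0,0,-1, 0,0,0,0,0,0,-1, 0,0,0,0,0,0,-1, 0,0,0,0,0,0,-1, 0,0,0,0,0,0,-1, 0,0,0,0,0,0,-1]' >/dev/null
python3 low.py; done
python3 -m pendant '[-0.0014,0,0.0024,0,0,0,-1, 0,0,0,0,0,0,-1, 0,0,0,0,0,0,-1, 0,0,0,0,0,0,-1, 0,0,0,0,0,0,-1, 0,0,0,0,0,0,-1, 0,0,0,0,0,0,-1, 0,0,0,0,0,0,-1]' >/dev/null
python3 low.py
```

```text
t 39.6 grasp [-69.4  -0.5 120.8] r 89.8 a~ 0.109 tilt 0.5 F_c [-1.2  3.6  6.9] Frad 6.4 Ftan 4.5
t 40.4 grasp [-69.4   0.  119.8] r 89.8 a~ 0.096 tilt 0.5 F_c [-1.3  4.1  6.5] Frad 6.6 Ftan 3.9
```

```bash
python3 -m pendant '[-0.0018,0,0.0032,0,0,0,-1, 0,0,0,0,0,0,-1, 0,0,0,0,0,0,-1, 0,0,0,0,0,0,-1, 0,0,0,0,0,0,-1, 0,0,0,0,0,0,-1, 0,0,0,0,0,0,-1, 0,0,0,0,0,0,-1]' >/dev/null
python3 low.py
python3 -m pendant '[-0.0018,0,0.0032,0,0,0,-1, 0,0,0,0,0,0,-1, 0,0,0,0,0,0,-1, 0,0,0,0,0,0,-1, 0,0,0,0,0,0,-1, 0,0,0,0,0,0,-1, 0,0,0,0,0,0,-1, 0,0,0,0,0,0,-1]' >/dev/null
python3 low.py
```

```text
t 41.2 grasp [-69.4   0.6 118.7] r 89.8 a~ 0.082 tilt 0.4 F_c [-1.8  3.3  8.6] Frad 6.7 Ftan 6.3
t 42.0 grasp [-69.4   1.5 117. ] r 89.9 a~ 0.061 tilt 0.5 F_c [-0.8  3.2  6. ] Frad 5.5 Ftan 4.1
```

```bash
python3 -m pendant '[-0.0018,0,0.0034,0,0,0,-1, 0,0,0,0,0,0,-1, 0,0,0,0,0,0,-1, 0,0,0,0,0,0,-1, 0,0,0,0,0,0,-1, 0,0,0,0,0,0,-1, 0,0,0,0,0,0,-1, 0,0,0,0,0,0,-1]' >/dev/null
python3 low.py
python3 -m pendant '[-0.0018,0,0.0034,0,0,0,-1, 0,0,0,0,0,0,-1, 0,0,0,0,0,0,-1, 0,0,0,0,0,0,-1, 0,0,0,0,0,0,-1, 0,0,0,0,0,0,-1, 0,0,0,0,0,0,-1, 0,0,0,0,0,0,-1]' >/dev/null
python3 low.py
```

```text
t 42.8 grasp [-69.4   2.1 115.8] r 90.0 a~ 0.047 tilt 0.5 F_c [-0.8  2.   7.7] Frad 5.0 Ftan 6.2
t 43.6 grasp [-69.4   2.8 114.4] r 90.1 a~ 0.029 tilt 0.5 F_c [-0.6  3.3  6.5] Frad 5.6 Ftan 4.7
```

```bash
python3 -m pendant '[-0.0018,0,0.0034,0,0,0,-1, 0,0,0,0,0,0,-1, 0,0,0,0,0,0,-1, 0,0,0,0,0,0,-1, 0,0,0,0,0,0,-1, 0,0,0,0,0,0,-1, 0,0,0,0,0,0,-1, 0,0,0,0,0,0,-1]' >/dev/null
python3 low.py
python3 - <<'E'
from h import *
b=get_image("side")[190:290,250:360,::-1]
cv2.imwrite("pics/g4.png",cv2.resize(b,None,fx=6,fy=6,interpolation=cv2.INTER_CUBIC))
E
```

```text
t 44.4 grasp [-69.4   3.5 113. ] r 90.2 a~ 0.011 tilt 0.5 F_c [0.3 2.  6.7] Frad 4.4 Ftan 5.4
```

View pics/g4.png

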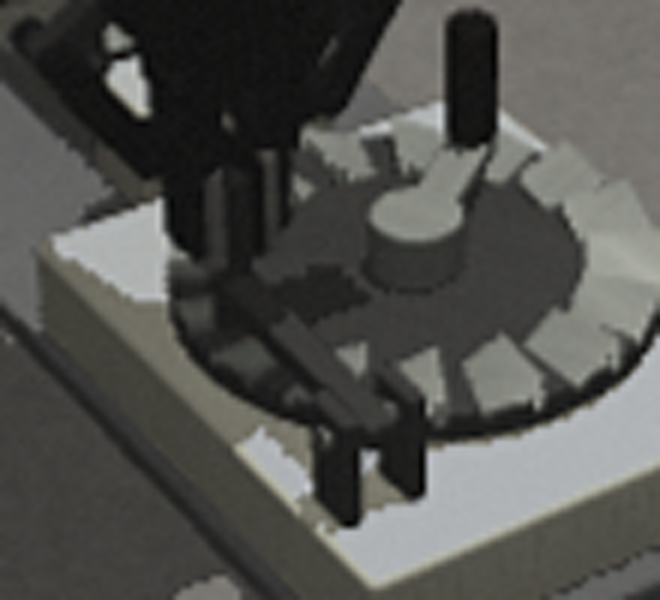

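The pawl bar lies on the wheel, running from (235,280) to (370,410), with its nose low between the teeth. I take smaller steps until it seats.

```bash
python3 -m pendant '[-0.0014,0,0.0028,0,0,0,-1, 0,0,0,0,0,0,-1, 0,0,0,0,0,0,-1, 0,0,0,0,0,0,-1, 0,0,0,0,0,0,-1, 0,0,0,0,0,0,-1, 0,0,0,0,0,0,-1, 0,0,0,0,0,0,-1]' >/dev/null
python3 low.py
python3 -m pendant '[-0.0014,0,0.0028,0,0,0,-1, 0,0,0,0,0,0,-1, 0,0,0,0,0,0,-1, 0,0,0,0,0,0,-1, 0,0,0,0,0,0,-1, 0,0,0,0,0,0,-1, 0,0,0,0,0,0,-1, 0,0,0,0,0,0,-1]' >/dev/null
python3 low.py
```

```text
t 45.2 grasp [-69.4   4.2 111.6] r 90.3 a~ -0.005 tilt 0.5 F_c [-0.1  1.4  6.1] Frad 3.5 Ftan 5.2
t 46.0 grasp [-69.4   4.7 110.6] r 90.4 a~ -0.018 tilt 0.5 F_c [-0.3  2.8  6.8] Frad 5.0 Ftan 5.4
```

```bash
python3 -m pendant '[-0.0009,0,0.0028,0,0,0,-1, 0,0,0,0,0,0,-1, 0,0,0,0,0,0,-1, 0,0,0,0,0,0,-1, 0,0,0,0,0,0,-1, 0,0,0,0,0,0,-1, 0,0,0,0,0,0,-1, 0,0,0,0,0,0,-1]' >/dev/null
python3 low.py
python3 -m pendant '[-0.0009,0,0.0028,0,0,0,-1, 0,0,0,0,0,0,-1, 0,0,0,0,0,0,-1, 0,0,0,0,0,0,-1, 0,0,0,0,0,0,-1, 0,0,0,0,0,0,-1, 0,0,0,0,0,0,-1, 0,0,0,0,0,0,-1]' >/dev/null
python3 low.py
```

```text
t 46.9 grasp [-69.5   5.1 109.5] r 90.4 a~ -0.031 tilt 0.5 F_c [0.1 2.  6.3] Frad 4.0 Ftan 5.2
t 47.6 grasp [-69.4   5.2 109.3] r 90.4 a~ -0.033 tilt 0.4 F_c [-2.1  2.1  9.9] Frad 5.3 Ftan 8.6
```

```bash
python3 -m pendant '[0,0,0,0,0,0,0.06, 0,0,0,0,0,0,0.06, 0,0,0,0,0,0,0.06, 0,0,0,0,0,0,0.06, 0,0,-0.02,0,0,0,0.06, 0,0,-0.06,0,0,0,0.06, 0,0,-0.1,0,0,0,0.06, 0,0,-0.1,0,0,0,0.06]' >/dev/null
python3 -m pendant '[-0.1,0,0,0,0,0,0.06, -0.1,0,0,0,0,0,0.06, -0.1,0,0,0,0,0,0.06, -0.1,0,0,0,0,0,0.06, -0.1,0,0,0,0,0,0.06, -0.1,0,0,0,0,0,0.06, -0.1,0,0,0,0,0,0.06, -0.1,0,0,0,0,0,0.06]'
python3 - <<'E'
from h import *
a=get_image("top")[:,:,::-1];b=get_image("side")[:,:,::-1]
cv2.imwrite("pics/top2.png",a);cv2.imwrite("pics/side2.png",b)
A=cv2.resize(a[190:270,220:350],None,fx=6,fy=6,interpolation=cv2.INTER_CUBIC);B=cv2.resize(b[190:290,260:360],None,fx=6,fy=6,interpolation=cv2.INTER_CUBIC)
A=cv2.resize(a[190:290,270:335],None,fx=6,fy=6,interpolation=cv2.INTER_CUBIC);B=b[190:290,270:338];B=cv2.resize(B,None,fx=6,fy=6,interpolation=cv2.INTER_CUBIC)
cv2.imwrite("pics/fin.png",np.hstack([A,B])[:, :800])
E
```

```text
time: 49.25
position: [0.4641, 0.356, 0.2767]
tool_rot: [-180.0, 0.5, -74.6]
force: [1.1, -0.5, 0.4]
grip_width: 0.0452
grasp_force: 0.0
```

View pics/fin.png

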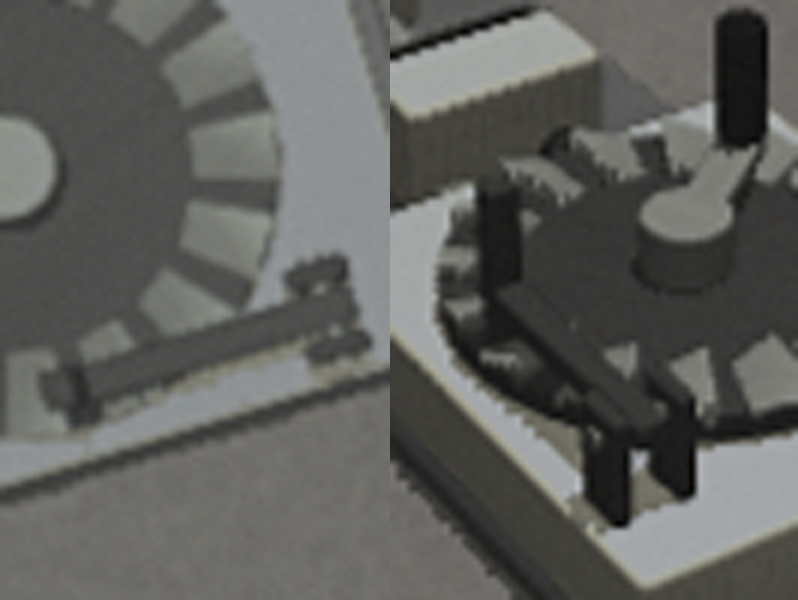

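In the side half the tab top is at about (500,165) and the nose is in among the teeth. I compare it with the starting picture numerically.

```bash
python3 - <<'E'
from h import *
R=RC
def tab(a):
    P=np.array([[-.070+dx,-.080+(.080+dy)*np.cos(a)-.041*np.sin(a),.079+(.080+dy)*np.sin(a)+.041*np.cos(a)] for dx in(-.006,.006) for dy in(-.005,.005)])
    return RC.apply(P)+np.r_[O,0]
for a in(0,.03,.06,.1):
    s=proj("side",tab(a));t=proj("top",tab(a));print(a,"side rows",s[:,1].min().round(1),"x",s[:,0].mean().round(1),"top ctr",t.mean(0).round(1),"min",t.min(0).round(1))
for k in(0,2):
    g=cv2.cvtColor(cv2.imread(f"pics/side{k}.png"),6).astype(int);print(k,"side cols 284-294 rows 210-226");print(g[210:226,284:296])
    g=cv2.cvtColor(cv2.imread(f"pics/top{k}.png"),6).astype(int);print(k,"top rows 252,254,256 cols 272-290");print(g[250:260:2,272:292])
E
```

```text
0 side rows 218.5 x 287.4 top ctr [279.8 254.8] min [276.  250.6]
0.03 side rows 217.7 x 287.7 top ctr [280.3 254.6] min [276.5 250.3]
0.06 side rows 216.9 x 288.0 top ctr [280.9 254.3] min [277.1 250.1]
0.1 side rows 215.9 x 288.5 top ctr [281.8 254. ] min [277.9 249.8]
0 side cols 284-294 rows 210-226
[[ 63  66  65  64  64  64  64  62  62  61  62  61]
 [ 64  64  64  63  61  60  58  63  62  55  63  68]
 [ 63  63  61  60  61  60  54  54  56  73  79  86]
 [ 60  61  60  55  52  49 104 113 115 121 104  68]
 [ 54  54  52 105 117 113 126 125 128 130 127  55]
 [105 112 113 129 134 133 129 125 126 129 113  42]
 [128 131 130 100  99  87  94 126 129 128  99  48]
 [130 105  83  58  61  52  57  89 119 102  67  53]
 [127  72  41  50  52  54  51  54  79 104  92  59]
 [131  55  33  50  52  49  41  32  55 107 112 100]
 [142  61  23  35  36  31  28  24  56 114 118 113]
 [168  72  19  26  29  24  26  25  41  73 113 118]
 [131  50  24  27  27  25  29  23  43  56  75 106]
 [ 80  27  22  29  24  27  25  24  39  56  54  91]
 [ 70  31  26  27  27  27  24  24  41  42  41  56]
 [ 89  38  24  27  27  28  27 
[... 1095 characters left out ...]
  54  51  39  43  59  67  81  63]
 [ 73  27  44  43  36  34  29  36  53  50  58  66]
 [ 54  20  29  31  27  29  26  35  52  50  55  48]
 [ 62  26  28  29  26  28  28  35  49  53  51  50]
 [ 51  27  29  29  28  29  25  52  95  91  57  53]]
2 top rows 252,254,256 cols 272-290
[[113 114 112 114 116 119 122  93  73  71  71  71  93  85  80  78  69  74
   75  75]
 [114 112 114 114  88  72  74  71  71  58  48  48  68  78  76  75  79  76
   77  75]
 [115 113 115 117  91  74  71  74  78  72  53  48  53  73  78  79  77  75
   74  66]
 [116 117 117 120 108  81  70  69  75  73  59  45  47  61  62  68  70  75
   96 107]
 [117 115 118 121 124 114  94  96  84  60  50  55  57  56  61  96 115 121
  113 105]]
```

```bash
python3 -c "
from bench import ctrl
print(ctrl.job_done())"
```

```text
the job is handed in; nothing more can be done
None
```

The job is handed in at about 49 s: the jaw is wound back until it just bears on its stop (about 6 N), the pawl was lowered and measures fully down between two teeth, so no forward winding was needed, and the arm is clear.

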